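Turn the roller's retaining screw home with the flat driver

TASK

A roller lies in the cradle, and one of its two slotted retaining screws is not turned home yet. Take the flat-bladed driver (the one with the flat-sided handle) from the rack, seat its blade in the slot of that screw and, without letting the blade leave the slot, turn it clockwise until its tongue lies square across the roller. Then put the driver back into its own hole in the rack, hanging upright as it was, and leave the other driver alone.

Things in the scene. Friction and masses are not known exactly. Their poses are not given: they have to be found in the camera images.
- driver_grip (a point): Middle of the handle of the flat-bladed driver, which hangs upright, blade down, in one of the rack's two holes; this point is 92 mm above the blade's tip. Grey handle with two flat sides, 42 mm along x, 26 mm thick along y, 64 mm high, its top 29 mm above this point; grip it across the 26 mm. z points up along the driver, x along the width of its blade. 0.12 kg.
- driver_tip (a point): Middle of the lower edge of the flat driver's blade, axes as driver_grip. Blade 22 mm wide (x), 3 mm thick (y), 22 mm long. From 36 mm above the tip a steel cone widens from 12 to 29 mm diameter and centres the driver in its hole; a flange of 46 mm diameter, underside 52 mm above the tip, rests on the rack.
- round_grip (a point): Middle of the handle of the other driver, 92 mm above its tip: round grey handle of 25 mm diameter, pointed tip, 121 mm long, its top 129 mm above the worktop, hanging in the other hole of the rack. Not to be used.
- rack: Low wooden rack on four steel posts, fixed, 66 mm (x) by 180 mm (y); origin under its centre on the worktop. Its top is 60 mm above the worktop; two square holes, 35 mm wide, at y = -55 and +55 mm. A driver's tip hangs 8 mm above the worktop.
- screw_slot (a point): Centre of the mouth of the screw to be turned, on its upright axis, level with the rim of its round steel head (42 mm outside, 34 mm inside), 65.5 mm above the worktop. x points along the slot and the tongue, z up. The slot lies inside the head, closed by the rim at its ends, 34 mm long, 14.5 mm deep; flared in the upper half, some 19 mm wide at the mouth, 6 mm below.
- screw (a joint): Angle of the screw to be turned, rad, growing clockwise seen from above. 0: tongue parallel to the roller; 1.57: tongue square across it; stop at 1.62. It starts between 0.2 and 0.5 and stays where it is left (friction 0.12 N m). The blade has some 8 degrees of play in the slot each way.
- cradle: Steel roller cradle fixed to the worktop, 92 (x) by 270 (y) by 12 mm; origin under its centre. A pale metal roller, 22 mm diameter, lies along y at x = +20 mm, its top 39 mm up. The screw to be turned stands at x = -28, y = -85 mm; a like screw at y = +85 mm is already home and fixed. Each has a flat steel tongue under its head, 16 mm wide, reaching 65 mm from its axis.
Things that resemble listed ones, but are neither listed nor needed, are in the scene too. What is shaped like the part that bears driver_grip but yellow is not meant.

How it is judged (in metres and radians):
On the way, in this order (a step that is already met when the one before it is completed fails the run):
1. the flat driver's blade is seated in the slot of the loose screw, not yet turned home (tip at least 9 mm below the rim and within 10 mm of the axis) (z of driver_tip in the frame of screw_slot below -0.009 m and horizontal distance between driver_tip and screw_slot below 0.01 m and value of joint screw below 1 rad), for 0.1 s.
2. the screw is turned home (within 15 degrees of square) with the blade still seated (value of joint screw above 1.31 rad and z of driver_tip in the frame of screw_slot below -0.006 m and horizontal distance between driver_tip and screw_slot below 0.012 m), for 0.1 s.
At the end, for the whole second after the job is handed in: The screw is turned to within 15 degrees of square across the roller; the flat driver hangs in its own hole again, within 15 mm of where it was and upright within 10 degrees; the round driver is within 20 mm of where it was (value of joint screw above 1.31 rad and distance of driver_grip from where it was at the start of the episode below 0.015 m and angle between driver_grip's own z axis and vertical below 0.17 rad and distance of round_grip from where it was at the start of the episode below 0.02 m); the robot touches nothing.
It fails at once if the blade leaves the slot while the screw is half turned (value of joint screw between 0.75 and 1.25 rad and z of driver_tip in the frame of screw_slot above 0.004 m).
It fails at once if the round driver is taken or knocked out of its place (distance of round_grip from where it was at the start of the episode above 0.03 m).
It also fails if it takes over 51 s, if anything falls off the work surface, if the arm or the gripper's body presses on something with over 40 N, if the wrist force passes 120 N, or if a joint passes its speed limit or range.

ROBOT

A 6-joint arm with a two-finger parallel gripper is mounted at the origin on a cart in front of the work surface, level with it; the furniture and walls round the work are solid. World frame = base frame: x ahead of the robot, y to its left, z up, the work surface at z = 0. Lengths are in m, angles in degrees, forces in N, time in s.
With the tool pointing down it reaches from about 0.25 to 0.725 m from the base axis. Payload 9.7 kg.
Tool frame: the origin (TCP) lies at the very end of the fingers, on their centre line; the grasp point (between the pads) lies 19 mm behind it; x points along the fingers, y is the direction in which the jaws open and shut, and the axes are right-handed (so a half turn about x gives the same grasp; the last joint's range is limited). The gripper opens to 85 mm and grips with 20 to 120 N. Pads are 22 mm wide; open, the fingers measure 114 mm over their backs; the gripper's body (76 mm by 85 mm) begins 54 mm behind the grasp point. The pads swing forward as they close: fully open they stand 13 mm farther back than shut.
Start: joints at [66.807, 4.979, 10.078, 95.1, 0, 90], TCP at [0.217, 0.506, 0.231] pointing down, gripper open.
Joint ranges: [-179.16, 179.16], [-48.56, 103.87], [-65.8, 70.77], [-126.05, 130.52], [-82.76, 87.17], [-180, 180]. Speed limits (degrees/s): [127.2, 127.2, 147.25, 180, 180, 180].

INTERFACE

Orientations are given as [roll, pitch, yaw] about the fixed x, y, z axes, in that order (R = Rz(yaw) Ry(pitch) Rx(roll)).
In Python, from workcell import get_obs, cams, bot gives the robot as it stands.
- The arm moves only by the tool apply_moves, never from a script. Its argument "rows" is a list that holds one entry, the list of rows, each a list of 7 numbers: the shift along the tool's x, y, z in mm, then the turn, a rotation vector about the tool's x, y, z in rad, then the opening, from 0 (shut) to 1 (fully open). A call has 1 to 20 rows; each row is the pose to reach, as a shift and turn from the pose measured when the call began, along the tool's axes at that moment; what a row does not reach only later rows make up. A row lasts 1/10 s, in which the tool goes at most 50 mm and 8.59 degrees, less where a joint would pass 70% of its speed; a pose out of reach is approached as far as the arm can. A call with a gripper value outside its range is refused whole. The fingers move at their own pace and stop on an object; "newtons" is the grip in N (left out, the last holds). Time passes only in rows, so rows that repeat a pose let the fingers close. It gives the time, the measured TCP pose, the force and the opening at its end, in the units of the state.
- get_obs(): the state, without advancing time (a new reading comes with each control period).
- cams.camera(name): name is "side" or "top"; returns a dict with "pixels" (384x512x3 uint8, red, green, blue), "range_z" (384x512 float32, m along the optical axis (not along the pixel's ray), 0 where there is no reading), "fx", "fy", "cx", "cy" (pixels), "D" ([k1, k2, p1, p2, k3] as OpenCV has them; the pictures are not rectified), "eye" and "attitude" of the camera in the world. Camera axes: x right, y up, looking along -z (the intrinsics and any distortion apply to the point x, -y, -z); pixel columns grow to the right and rows downward; lengths in m; the calibration is good to about 2 mm. A picture is of the moment at which its call begins.
- bot.job_done(): hands the job in, once; it reports no verdict.
Trained networks look in a picture, given as the dict that the camera call returned (one of the last four; its "shot" number tells which), for a name from the list of things; names that differ only in an ending like _2 or _b are one class to them, and where a whole thing is asked for, a point or a joint stands for the part that bears it (a point fixed in the world has none). Each returns a list of dicts, best first, with "confidence" (0 to 1); they miss things now and then, are a little off and sometimes report something else, mostly with a low value. They report only what shows in the picture. A call takes as long as a camera call. They do not tell look-alikes from the thing itself.
- cams.find_in(label, picture): "at" ([x, y, z] in m, in world coordinates, good to about 4 mm: the middle of the surface that is visible of it).
The state is a dict: "time": time; "q": joint angles; "qd": joint speeds; "joint_efforts": joint torques, N m; "ee_pos": TCP position; "tcp_rot": TCP orientation; "wrist_force": force on the tool from outside, world axes, zero at the start; "torque": the same for the moment, N m; "opening": finger opening in m.
Only numpy, scipy, OpenCV 4.12 (cv2) and the standard library are available. Lean on these libraries where they do the work, as an engineer would, in place of code of your own. Each camera call takes 0.05 s, during which the arm holds its last target.

## Working session

There is one attempt and no reset: what is moved stays moved. The work goes in short steps, Python scripts to look and compute and a tool call to move; the robot and the scene stay as the last step left them, time stands still between calls to the robot, and variables do not carry over. Pictures are saved under pics/ and viewed, and the job is handed in when it is done.

Besides the shell and the picture viewer there is one more tool, called after "Call:" as name(argument=value, ...), one argument or row to a line, values as JSON. apply_moves: Moves the arm, as the interface text tells. Its arguments: {"type":"object","properties":{"rows":{"type":"array"},"newtons":{"type":"number"}},"required":["rows"]}

```bash
ls; mkdir -p pics; cat > h.py <<'E'
import numpy as np, cv2
from workcell import get_obs, cams, bot
from scipy.spatial.transform import Rotation as R
def K(p): return np.array([[p['fx'],0,p['cx']],[0,p['fy'],p['cy']],[0,0,1.]])
def att(p):
    a=np.array(p['attitude'],float)
    if a.shape==(3,3): return a
    if a.size==3: return R.from_euler('xyz',a,degrees=True).as_matrix()
    return R.from_quat(a).as_matrix()
def cloud(p):
    h,w=p['range_z'].shape
    uv=np.stack(np.meshgrid(np.arange(w),np.arange(h)),-1).reshape(-1,1,2).astype(float)
    n=cv2.undistortPoints(uv,K(p),np.array(p['D'],float)).reshape(h,w,2)
    z=p['range_z'][...,None]
    c=np.concatenate([n[...,:1]*z,-n[...,1:]*z,-z],-1)
    W=c@att(p).T+np.array(p['eye'])
    W[p['range_z']==0]=np.nan
    return W
def proj(p,X):
    c=(np.atleast_2d(X)-np.array(p['eye']))@att(p)
    c=c*[1,-1,-1]
    return cv2.projectPoints(c.reshape(-1,1,3),np.zeros(3),np.zeros(3),K(p),np.array(p['D'],float))[0].reshape(-1,2)
def save(p,name): cv2.imwrite('pics/'+name,p['pixels'][...,::-1])
E
python3 - <<'E'
from h import *
import pickle
o=get_obs();print(o)
for n in ['top','side']:
    p=cams.camera(n); save(p,n+'0.png'); print(n,p['eye'],p['attitude'],p['D'],p['fx'])
    pickle.dump(p,open(n+'0.pkl','wb'))
    for l in ['driver_grip','driver_tip','round_grip','rack','screw_slot','screw','cradle']:
        for d in cams.find_in(l,p)[:4]: print(l,np.round(d['at'],4),round(d['confidence'],2),proj(p,d['at']).round(0))
E
```

```text
pics
{'time': 0.0, 'q': array([ 6.68088373e+01,  5.00988623e+00,  1.00356508e+01,  9.50995917e+01,
       -3.74787132e-04,  9.00015998e+01]), 'qd': array([0.00937605, 0.08130871, 0.00728747, 0.06299269, 0.07915644,
       0.05961496]), 'joint_efforts': array([ 2.38837119e-04, -5.20383918e+01,  4.64801002e+01,  1.64500420e-02,
       -7.55460292e-05, -9.87996202e-06]), 'ee_pos': array([0.21650362, 0.50535131, 0.23060543]), 'tcp_rot': array([ -89.70753783,   89.92617194, -112.90030013]), 'wrist_force': array([-0.48378231,  0.02190048, -0.42806223]), 'torque': array([0.05262705, 0.02968173, 0.05094162]), 'opening': 0.08567071493076651}
top [0.38372478 0.0752403  1.0554043 ] [  6.21727205   0.38148568 -91.36939572] [-0.05518252  0.          0.          0.          0.        ] 386.60686965353057
driver_grip [0.5237 0.2362 0.1302] 0.81 [[184. 178.]]
driver_grip [0.4339 0.2355 0.1193] 0.68 [[186. 215.]]
driver_tip [0.5237 0.2298 0.1296] 0.65 [[187. 178.]]
driver_tip [0.4317 0.2371 0.1184] 0.62 [[185. 216.]]
round_grip [0.5349 0.3395 0.0651] 0.65 [[149. 178.]]
rack [0.5276 0.2906 0.0621] 0.8
[... 265 characters left out ...]
 ] [ 46.61166842   0.93658121 -17.44907797] [-0.06927296  0.          0.          0.          0.        ] 412.7511842229238
driver_grip [0.5252 0.2279 0.0964] 0.8 [[244. 146.]]
driver_grip [0.4328 0.2358 0.0901] 0.74 [[206. 153.]]
driver_tip [0.5254 0.2231 0.0972] 0.77 [[244. 146.]]
driver_tip [0.433  0.2353 0.089 ] 0.6 [[206. 154.]]
driver_tip [ 0.5453 -0.1059  0.0141] 0.57 [[303. 274.]]
round_grip [0.5412 0.3333 0.0895] 0.55 [[238. 123.]]
rack [0.5187 0.2163 0.0611] 0.76 [[243. 160.]]
screw_slot [ 0.5284 -0.1584  0.0612] 0.63 [[307. 285.]]
screw [ 0.5256 -0.1625  0.0603] 0.93 [[307. 287.]]
screw [ 0.5434 -0.1058  0.0134] 0.4 [[302. 275.]]
cradle [ 0.5447 -0.1038  0.0152] 0.88 [[302. 273.]]
```

```bash
python3 - <<'E'
from h import *
import pickle
t=pickle.load(open('top0.pkl','rb'));s=pickle.load(open('side0.pkl','rb'))
a=t['pixels'][130:250,120:400,::-1]
cv2.imwrite('pics/c1.png',cv2.resize(a,None,fx=2.8,fy=2.8,interpolation=cv2.INTER_CUBIC))
cv2.imwrite('pics/c2.png',cv2.resize(t['pixels'][150:240,130:220,::-1],None,fx=6,fy=6,interpolation=cv2.INTER_CUBIC))
cv2.imwrite('pics/c3.png',cv2.resize(s['pixels'][90:320,180:380,::-1],None,fx=2.6,fy=2.6,interpolation=cv2.INTER_CUBIC))
E
```

```text
(no output)
```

View pics/top0.png

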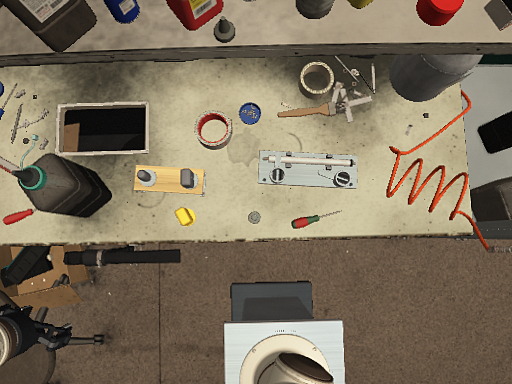

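```bash
sleep 3
```

```text
(no output)
```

View pics/c1.png

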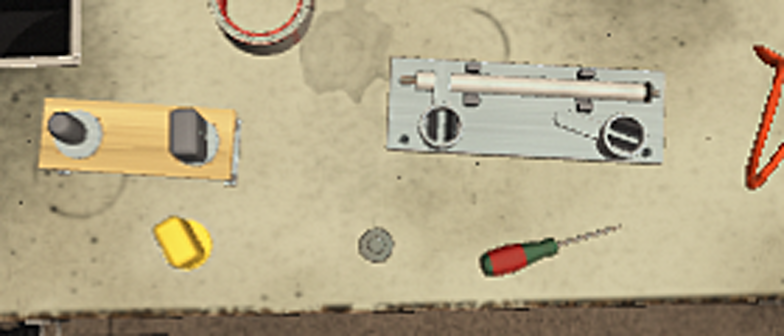

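View pics/c2.png

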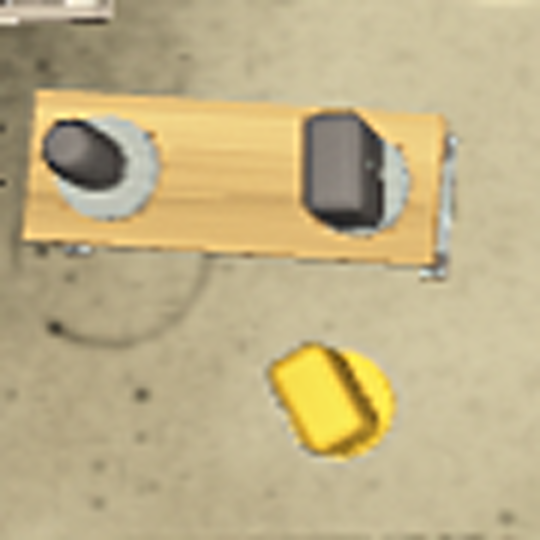

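View pics/c3.png

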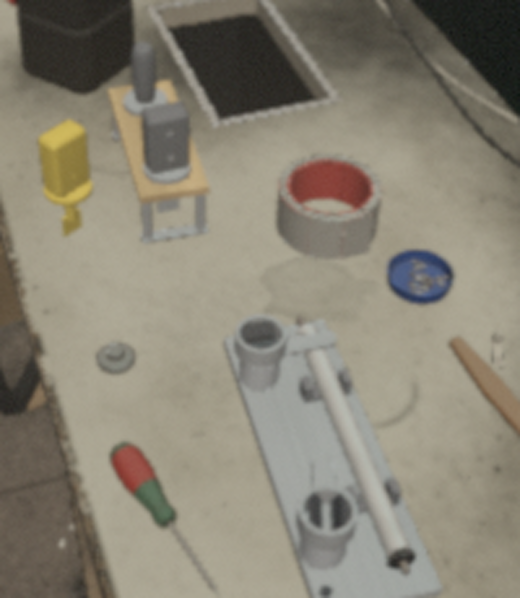

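The things that could be the flat driver are the grey flat-sided handle in the rack (184,178), the round handle (148,176) and the yellow look-alike (186,215). By the description I choose the grey one at (184,178). The loose screw is the right one at (342,179). The left one at (277,176) already has its tongue across the roller.

```bash
python3 - <<'E'
from h import *
import pickle
t=pickle.load(open('top0.pkl','rb'));s=pickle.load(open('side0.pkl','rb'))
for n,p in(('top',t),('side',s)):
    W=cloud(p)
    def sel(c,r,z0,z1):
        m=(np.hypot(W[...,0]-c[0],W[...,1]-c[1])<r)&(W[...,2]>z0)&(W[...,2]<z1)
        return W[m]
    h=sel((.524,.236),.04,.12,.14); print(n,'handle top',len(h),h.mean(0),h.min(0),h.max(0))
    r=cv2.minAreaRect(h[:,:2].astype(np.float32)*1000);print(r)
    h=sel((.535,.345),.04,.12,.14); print(n,'round top',len(h),h.mean(0) if len(h) else '')
    h=sel((.53,.29),.12,.05,.066); r=cv2.minAreaRect(h[:,:2].astype(np.float32)*1000);print('rack',r,np.median(h[:,2]))
    h=sel((.528,-.157),.035,.06,.075); r=cv2.minEnclosingCircle(h[:,:2].astype(np.float32)*1000);print('rim',len(h),r,h[:,:2].mean(0),np.median(h[:,2]))
    h=sel((.528,.01),.035,.06,.075); r=cv2.minEnclosingCircle(h[:,:2].astype(np.float32)*1000);print('rim2',len(h),r,h[:,:2].mean(0),np.median(h[:,2]))
    h=sel((.55,-.08),.17,.009,.016); r=cv2.minAreaRect(h[:,:2].astype(np.float32)*1000);print('cradle',len(h),r,np.median(h[:,2]))
    h=sel((.57,-.08),.15,.034,.045); c,v=h[:,:2].mean(0),np.linalg.svd(h[:,:2]-h[:,:2].mean(0))[2][0];print('roller',len(h),c,v,np.median(h[:,2]))
cv2.imwrite('pics/d1.png',cv2.resize(t['pixels'][150:200,295:365,::-1],None,fx=10,fy=10,interpolation=cv2.INTER_CUBIC))
cv2.imwrite('pics/d2.png',cv2.resize(s['pixels'][260:320,270:350,::-1],None,fx=9,fy=9,interpolation=cv2.INTER_CUBIC))
E
```

```text
top handle top 179 [0.52660051 0.23541505 0.12734107] [0.50683542 0.22348571 0.12046476] [0.54688059 0.24832621 0.13246697]
((526.8896484375, 235.8673095703125), (40.068817138671875, 24.802734375), 0.25646647810935974)
top round top 65 [0.53656836 0.34296114 0.12668008]
rack ((496.0213623046875, 294.38995361328125), (179.50247192382812, 140.37550354003906), 84.41820526123047) 0.05969539393481105
rim 137 ((524.2675170898438, -163.0107421875), 21.113513946533203) [ 0.52432378 -0.16263955] 0.06373377346859876
rim2 128 ((536.9739990234375, 6.9589667320251465), 20.62030029296875) [0.53666239 0.00692815] 0.06390211980895005
cradle 1882 ((557.1491088867188, -68.87149047851562), (288.611083984375, 265.23468017578125), 42.62220001220703) 0.011674793988176724
roller 414 [ 0.56972115 -0.08339933] [-0.12063871 -0.99269648] 0.03659208455707452
side handle top 154 [0.52582266 0.23120256 0.12781873] [0.50577965 0.22072165 0.12048029] [0.54715833 0.24667945 0.13383017]
((526.46875, 233.68988037109375), (25.955957412719727, 41.37318801879883), 89.95115661621094)
side round top 59 [0.53578394 0.34047327 0.1265523 ]
rack ((499.4424743652344, 292.6009521484375), (184.87887573242188, 132.29148864746094), 84.8658447265625) 0.06117136198298567
rim 293 ((523.2551879882812, -162.53118896484375), 20.93718910217285) [ 0.52235635 -0.16371508] 0.06542496664410857
rim2 224 ((536.3790283203125, 6.176178455352783), 21.32951545715332) [0.53645244 0.00548534] 0.06535701825547824
cradle 2950 ((562.691650390625, -70.83975219726562), (289.0273742675781, 258.02978515625), 41.60963821411133) 0.012998534302416043
roller 750 [ 0.56952671 -0.09795066] [-0.07082064 -0.99748907] 0.036924975159981055
```

```bash
sleep 2
```

```text
(no output)
```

View pics/d1.png

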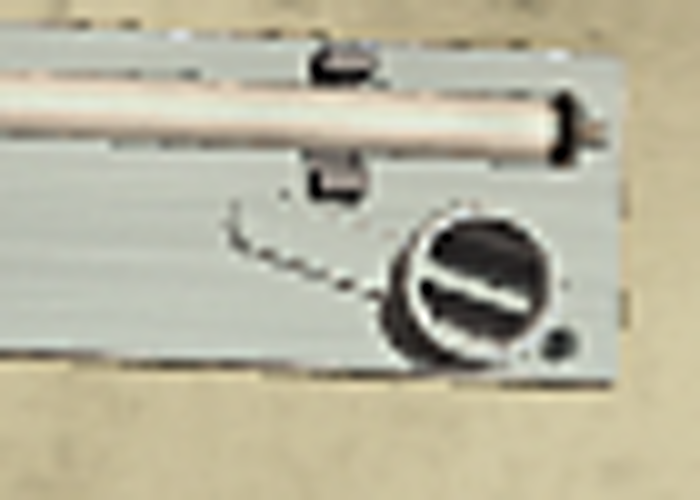

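View pics/d2.png

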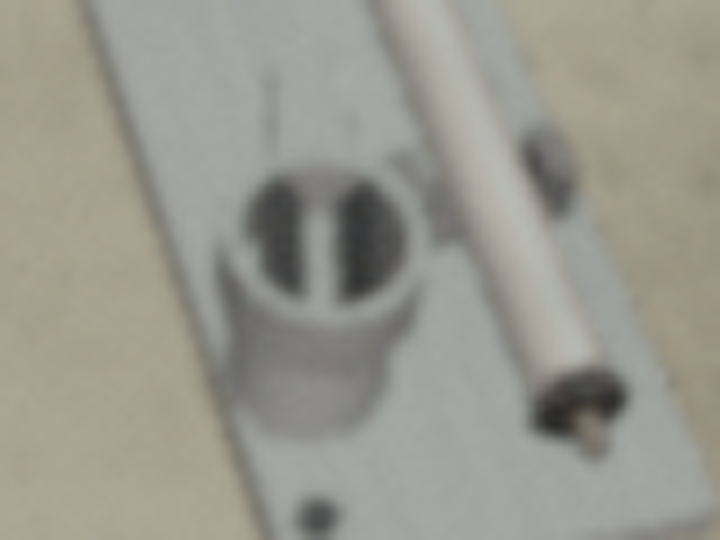

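```bash
python3 - <<'E'
from h import *
import pickle
t=pickle.load(open('top0.pkl','rb'));s=pickle.load(open('side0.pkl','rb'))
def unp(p,uv,z):
    n=cv2.undistortPoints(np.array(uv,float).reshape(-1,1,2),K(p),np.array(p['D'])).reshape(-1,2)
    d=np.c_[n[:,0],-n[:,1],-np.ones(len(n))]@att(p).T
    e=np.array(p['eye']); return e+d*((z-e[2])/d[:,2])[:,None]
for n,p,uv in(('top',t,[(295+42,150+27),(295+53,150+30.5)]),('top tongue',t,[(295+24.3,150+24.3),(295+38,150+29.7)]),('side',s,[(270+319/9.,260+200/9),(270+318/9.,260+300/9)])):
    w=unp(p,uv,.04 if 'ton' in n else .051); d=w[0]-w[1]; print(n,w[:,:2].round(4),np.degrees(np.arctan2(d[1],d[0])))
# bright strip by fit: sample grid at z=.051 within radius 14mm, search angle
c=np.array([.524,-.163])
for n,p in(('top',t),('side',s)):
  g=cv2.cvtColor(p['pixels'],cv2.COLOR_RGB2GRAY).astype(np.float32)
  best=[]
  for zz in (.051,.056):
   for dx in np.arange(-4,4.1,1):
    for dy in np.arange(-4,4.1,1):
     for a in np.arange(60,140,2):
      u=np.array([np.cos(np.radians(a)),np.sin(np.radians(a))]);v=np.array([-u[1],u[0]])
      L=np.linspace(-.013,.013,14)
      def smp(off):
        P=c+np.array([dx,dy])*1e-3+L[:,None]*u+off*v
        q=proj(p,np.c_[P,np.full(len(P),zz)]).astype(np.float32)
        return cv2.remap(g,q[:,0].reshape(1,-1),q[:,1].reshape(1,-1),cv2.INTER_LINEAR).mean()
      best.append((2*smp(0)+smp(.0015)+smp(-.0015)-2*smp(.006)-2*smp(-.006),zz,dx,dy,a))
  best.sort(reverse=True);print(n,*best[:6],sep='\n')
E
```

```text
top [[ 0.5283 -0.1511]
 [ 0.5183 -0.1796]] 70.75246852065106
top tongue [[ 0.5382 -0.1067]
 [ 0.5229 -0.1425]] 66.79343016469122
side [[ 0.5305 -0.1467]
 [ 0.5211 -0.1686]] 66.72893975704979
top
(np.float32(570.614), 0.056, np.float64(0.0), np.float64(0.0), np.int64(68))
(np.float32(567.5783), 0.056, np.float64(0.0), np.float64(0.0), np.int64(70))
(np.float32(566.8719), 0.051, np.float64(1.0), np.float64(-1.0), np.int64(70))
(np.float32(566.37976), 0.051, np.float64(1.0), np.float64(-1.0), np.int64(68))
(np.float32(566.093), 0.051, np.float64(0.0), np.float64(-2.0), np.int64(68))
(np.float32(565.5745), 0.051, np.float64(0.0), np.float64(-2.0), np.int64(70))
side
(np.float32(265.91406), 0.056, np.float64(0.0), np.float64(4.0), np.int64(68))
(np.float32(265.04172), 0.056, np.float64(0.0), np.float64(3.0), np.int64(68))
(np.float32(264.38043), 0.056, np.float64(0.0), np.float64(4.0), np.int64(70))
(np.float32(263.7641), 0.056, np.float64(0.0), np.float64(3.0), np.int64(70))
(np.float32(263.40454), 0.056, np.float64(0.0), np.float64(4.0), np.int64(66))
(np.float32(263.3645), 0.056, np.float64(0.0), np.float64(3.0), np.int64(66))
```

```bash
cat >> h.py <<'E'
def rot(o): return R.from_euler('xyz',o['tcp_rot'],degrees=True)
def go(pos,yaw,o=None):
    """yaw: world direction (deg) of tool y; tool x down. picks nearer of yaw/yaw+180 unless |.| ; prints both"""
    o=o or get_obs(); A=rot(o)
    for y in (yaw,yaw+180):
        a=np.radians(y); ty=np.array([np.cos(a),np.sin(a),0]);tx=np.array([0,0,-1.]);
        B=R.from_matrix(np.c_[tx,ty,np.cross(tx,ty)])
        print('shift mm',(A.inv().apply(np.array(pos)-o['ee_pos'])*1000).round(1),'rv',(A.inv()*B).as_rotvec().round(3))
    ty=A.as_matrix()[:,1]; print('now',o['time'],o['ee_pos'].round(4),'tool y yaw',np.degrees(np.arctan2(ty[1],ty[0])).round(2),'x',A.as_matrix()[:,0].round(3),'q',np.round(o['q'],1),'open',round(o['opening'],4))
E
python3 - <<'E'
from h import *
import pickle
go([.5265,.2345,.20],90)
# handle yaw & centre by fitting a box to clouds of both cams
for n in('top','side'):
    p=pickle.load(open(n+'0.pkl','rb'));W=cloud(p)
    m=(np.hypot(W[...,0]-.5265,W[...,1]-.2345)<.04)&(W[...,2]>.075)&(W[...,2]<.136)
    P=W[m]; from scipy.optimize import least_squares
    def res(q):
        c,s=np.cos(q[2]),np.sin(q[2]);d=P-[q[0],q[1],.0968]
        l=np.c_[c*d[:,0]+s*d[:,1],-s*d[:,0]+c*d[:,1],d[:,2]]
        e=np.abs(l)-[.021,.013,.032]
        out=np.linalg.norm(np.maximum(e,0),axis=1)+np.minimum(e.max(1),0)
        return out
    r=least_squares(res,[.5265,.2345,0],loss='soft_l1',f_scale=.002);print(n,len(P),r.x[:2],np.degrees(r.x[2]),np.abs(r.fun).mean())
E
```

```text
shift mm [  31.3 -127.1  391.6] rv [-0.405 -0.     0.   ]
shift mm [  31.3 -127.1  391.6] rv [2.737 0.    0.   ]
now 0.8 [0.2166 0.5055 0.2313] tool y yaw 66.81 x [-0. -0. -1.] q [66.8  5.  10.1 95.1  0.  90. ] open 0.085
top 238 [0.52791353 0.23679238] 1.0122633477768188 0.0010371828956948776
side 421 [0.52812612 0.2370634 ] 2.0084173084827595 0.0010805090063564884
```

Call:
apply_moves(
  rows=[
    [[10,-60,190,-0.2,0,0,1],[25,-124,394,-0.43,0,0,1],[25,-124,394,-0.43,0,0,1],[25,-124,394,-0.43,0,0,1],[25,-124,394,-0.43,0,0,1],[25,-124,394,-0.43,0,0,1],[25,-124,394,-0.43,0,0,1],[25,-124,394,-0.43,0,0,1],[25,-124,394,-0.43,0,0,1],[25,-124,394,-0.43,0,0,1],[25,-124,394,-0.43,0,0,1],[25,-124,394,-0.43,0,0,1],[25,-124,394,-0.43,0,0,1]],
  ],
)

```text
time: 2.1
ee_pos: [0.5293, 0.2373, 0.2066]
tcp_rot: [41.2, 90.0, 42.7]
wrist_force: [-0.5, -0.2, -0.1]
opening: 0.0856
```

```bash
python3 - <<'E'
from h import *
go([.528,.2369,.088],91.5)
E
```

```text
shift mm [118.6  -0.4  -1.3] rv [ 0.001  0.    -0.   ]
shift mm [118.6  -0.4  -1.3] rv [-3.141  0.     0.   ]
now 2.1 [0.5293 0.2373 0.2066] tool y yaw 91.53 x [ 0.  0. -1.] q [24.1  8.7 11.4 92.7  0.  22.6] open 0.0856
```

Call:
apply_moves(
  rows=[
    [[30,-0.4,-1.3,0,0,0,1],[60,-0.4,-1.3,0,0,0,1],[85,-0.4,-1.3,0,0,0,1],[105,-0.4,-1.3,0,0,0,1],[118,-0.4,-1.3,0,0,0,1],[118,-0.4,-1.3,0,0,0,1],[118,-0.4,-1.3,0,0,0,1]],
  ],
)

```text
time: 2.8
ee_pos: [0.5281, 0.2374, 0.0896]
tcp_rot: [29.0, 89.9, 30.5]
wrist_force: [0.3, -0.1, 0.4]
opening: 0.0852
```

```bash
python3 - <<'E'
from h import *
go([.528,.2369,.088],91.5)
p=cams.camera('side'); cv2.imwrite('pics/e1.png',cv2.resize(p['pixels'][60:200,170:330,::-1],None,fx=4,fy=4,interpolation=cv2.INTER_CUBIC))
E
```

```text
shift mm [ 1.6 -0.5 -0.1] rv [ 0.001  0.001 -0.001]
shift mm [ 1.6 -0.5 -0.1] rv [-3.14e+00  1.00e-03  2.00e-03]
now 2.8 [0.5281 0.2374 0.0896] tool y yaw 91.57 x [ 0.001  0.001 -1.   ] q [24.2  8.4 -1.8 79.7  0.  22.6] open 0.0852
```

```bash
sleep 1
```

```text
(no output)
```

View pics/e1.png

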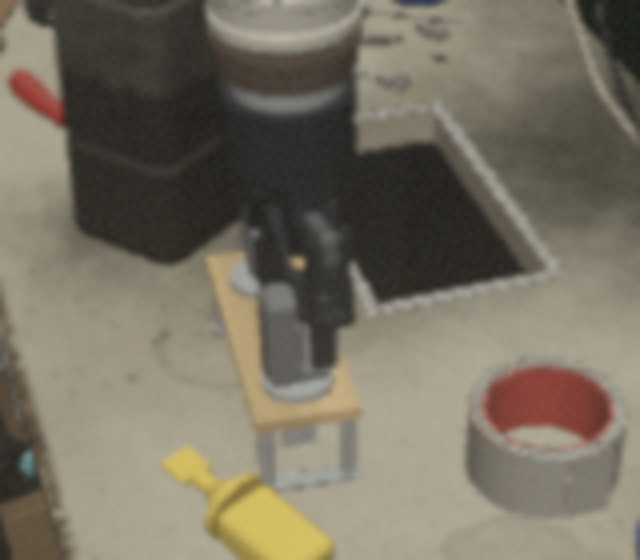

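```bash
python3 - <<'E'
from h import *
p=cams.camera('side');save(p,'e2.png')
X=[[.528,.194,.09],[.528,.28,.09],[.528,.2369,.129],[.528,.2369,.065],[.528,.194,.15]]
print((proj(p,X)-[170,60])*4)
t=cams.camera('top'); cv2.imwrite('pics/e3.png',cv2.resize(t['pixels'][130:250,100:260,::-1],None,fx=4,fy=4,interpolation=cv2.INTER_CUBIC))
W=cloud(p);
for u,v in[(285,320),(325,300),(325,350),(330,260)]: print(W[60+v//4,170+u//4].round(3))
E
```

```text
[[316.03365192 383.48178288]
 [275.09020263 301.2397636 ]
 [293.19769082 288.66857649]
 [296.08800496 373.45775652]
 [314.06260379 300.6203626 ]]
[0.518 0.222 0.119]
[0.531 0.185 0.156]
[0.53  0.183 0.124]
[0.528 0.167 0.195]
```

```bash
sleep 1
```

```text
(no output)
```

View pics/e3.png

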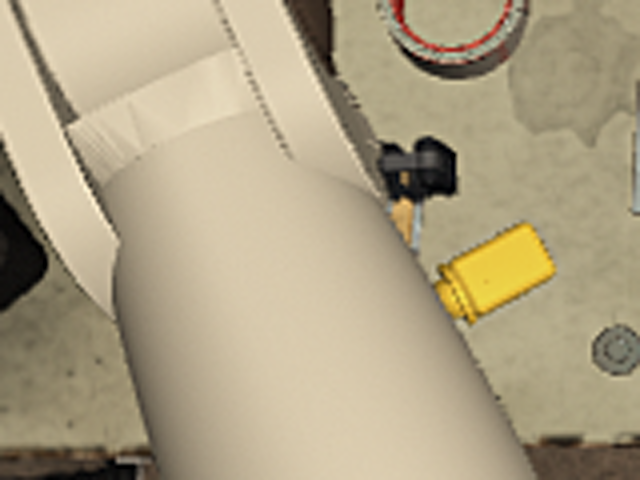

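The near finger stands in front of the handle with its tip near (325,370) in the crop, so the handle is between the fingers. The yellow look-alike has toppled onto its side. It still lies on the worktop and isn't needed. Now I close the gripper.

Call:
apply_moves(
  rows=[
    [[1,-0.5,0,0,0,0,0.6],[1,-0.5,0,0,0,0,0.3],[1,-0.5,0,0,0,0,0],[1,-0.5,0,0,0,0,0],[1,-0.5,0,0,0,0,0],[1,-0.5,0,0,0,0,0],[1,-0.5,0,0,0,0,0],[1,-0.5,0,0,0,0,0]],
  ],
  newtons=80,
)

```text
time: 3.75
ee_pos: [0.5288, 0.2368, 0.0893]
tcp_rot: [24.0, 89.8, 25.5]
wrist_force: [-0.0, 0.0, 2.2]
opening: 0.0251
```

```bash
python3 - <<'E'
from h import *
go([.528,.2369,.22],91.5);print(get_obs()['wrist_force'])
E
```

```text
shift mm [-130.7    0.3   -0.4] rv [ 0.001  0.003 -0.001]
shift mm [-130.7    0.3   -0.4] rv [-3.141e+00  2.000e-03  4.000e-03]
now 3.75 [0.5288 0.2368 0.0893] tool y yaw 91.54 x [ 0.003  0.001 -1.   ] q [24.1  8.4 -1.9 79.6  0.  22.6] open 0.0251
[-0.03084963  0.04852966  2.15708288]
```

Call:
apply_moves(
  rows=[
    [[-10,0,0,0,0,0,0],[-25,0,0,0,0,0,0],[-45,0,0,0,0,0,0],[-70,0,0,0,0,0,0],[-100,0,0,0,0,0,0],[-130,0,0,0,0,0,0],[-130,0,0,0,0,0,0],[-130,0,0,0,0,0,0]],
  ],
)

```text
time: 4.55
ee_pos: [0.5287, 0.2368, 0.2204]
tcp_rot: [23.7, 89.7, 25.3]
wrist_force: [0.2, 0.1, -1.9]
opening: 0.0253
```

```bash
python3 - <<'E'
from h import *
print(get_obs()['wrist_force'])
go([.524,-.163,.21],158.5)
E
```

```text
[ 0.20873297  0.10707364 -1.86244059]
shift mm [   9.6 -399.5  -15.5] rv [-1.169e+00  5.000e-03  1.000e-03]
shift mm [   9.6 -399.5  -15.5] rv [ 1.973e+00  1.000e-03 -5.000e-03]
now 4.55 [0.5287 0.2368 0.2204] tool y yaw 91.54 x [ 0.004  0.002 -1.   ] q [24.1  8.6 12.8 94.   0.  22.6] open 0.0253
```

Call:
apply_moves(
  rows=[
    [[2,-40,-2,-0.1,0,0,0],[5,-200,-8,-0.6,0.003,0,0],[9.6,-399.5,-15.5,-1.17,0.005,0,0],[9.6,-399.5,-15.5,-1.17,0.005,0,0],[9.6,-399.5,-15.5,-1.17,0.005,0,0],[9.6,-399.5,-15.5,-1.17,0.005,0,0],[9.6,-399.5,-15.5,-1.17,0.005,0,0],[9.6,-399.5,-15.5,-1.17,0.005,0,0],[9.6,-399.5,-15.5,-1.17,0.005,0,0],[9.6,-399.5,-15.5,-1.17,0.005,0,0],[9.6,-399.5,-15.5,-1.17,0.005,0,0],[9.6,-399.5,-15.5,-1.17,0.005,0,0],[9.6,-399.5,-15.5,-1.17,0.005,0,0],[9.6,-399.5,-15.5,-1.17,0.005,0,0]],
  ],
)

```text
time: 5.95
ee_pos: [0.5241, -0.1619, 0.2101]
tcp_rot: [-124.8, 90.0, -56.2]
wrist_force: [0.2, -0.1, -0.8]
opening: 0.0254
```

```bash
python3 - <<'E'
from h import *
go([.524,-.163,.150],158.5)
p=cams.camera('side'); 
import pickle; pickle.dump(p,open('s1.pkl','wb'))
e=get_obs()['ee_pos']; tip=e-[0,0,.0813]
print(proj(p,tip),tip)
print(cams.find_in('driver_tip',p)[:3])
cv2.imwrite('pics/f1.png',cv2.resize(p['pixels'][170:330,230:390,::-1],None,fx=3.7,fy=3.7,interpolation=cv2.INTER_CUBIC))
E
```

```text
shift mm [60.1 -0.2 -1. ] rv [ 0.002 -0.     0.001]
shift mm [60.1 -0.2 -1. ] rv [-3.139e+00 -1.000e-03 -1.000e-03]
now 5.95 [ 0.5241 -0.1619  0.2101] tool y yaw 158.64 x [ 0.    -0.001 -1.   ] q [-17.2   4.3   7.   92.7  -0.  -85.8] open 0.0254
[[309.0693504  264.54791624]] [ 0.52414307 -0.1620515   0.12881455]
[{'at': [0.5181, -0.1808, 0.219], 'confidence': 0.85}, {'at': [0.4786, 0.1478, 0.0285], 'confidence': 0.76}]
```

```bash
sleep 1
```

```text
(no output)
```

View pics/f1.png

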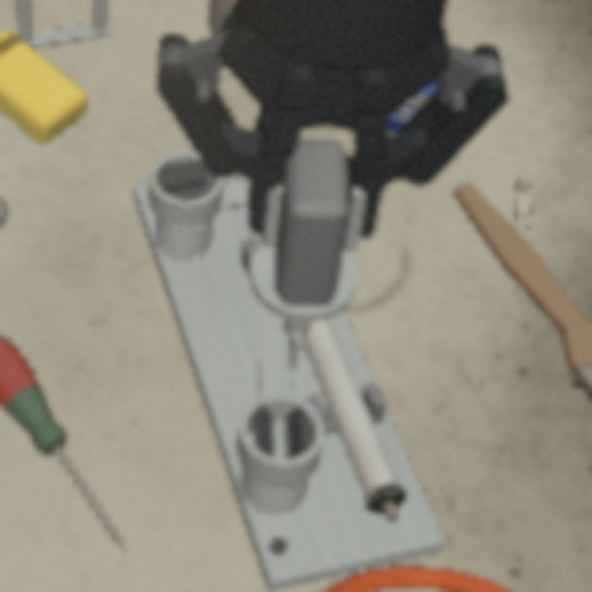

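```bash
python3 - <<'E'
from h import *
import pickle
from scipy.optimize import least_squares
p=pickle.load(open('s1.pkl','rb'));W=cloud(p);e=np.array([.5241,-.1619,.2101])
m=(np.hypot(W[...,0]-e[0],W[...,1]-e[1])<.04)&(W[...,2]>.19)&(W[...,2]<.262)
px=p['pixels'].astype(int); m&=(px.mean(-1)>75)
P=W[m]
def res(q):
    c,s=np.cos(q[2]),np.sin(q[2]);d=P-[q[0],q[1],q[3]-.0032]
    l=np.c_[c*d[:,0]+s*d[:,1],-s*d[:,0]+c*d[:,1],d[:,2]]
    ee=np.abs(l)-[.021,.013,.032]
    return np.linalg.norm(np.maximum(ee,0),axis=1)+np.minimum(ee.max(1),0)
r=least_squares(res,[e[0],e[1],np.radians(68.6),e[2]+.011],loss='soft_l1',f_scale=.0015);print(len(P),r.x,np.degrees(r.x[2]),np.abs(r.fun).mean())
m2=(np.hypot(W[...,0]-e[0],W[...,1]-e[1])<.014)&(W[...,2]>.11)&(W[...,2]<.17)
vv,uu=np.where(m2);q=W[m2];i=np.argsort(q[:,2])[:12]
print(np.c_[uu[i],vv[i],q[i].round(4)])
cv2.imwrite('pics/f2.png',cv2.resize(p['pixels'][230:310,280:350,::-1],None,fx=8,fy=7,interpolation=cv2.INTER_CUBIC))
print(proj(p,[[.524,-.163,.0655]]))
E
```

```text
928 [ 0.52272047 -0.16230537  1.34576855  0.22199396] 77.10685814910157 0.002016865057980421
[[ 3.100e+02  2.700e+02  5.205e-01 -1.740e-01  1.307e-01]
 [ 3.090e+02  2.700e+02  5.188e-01 -1.737e-01  1.311e-01]
 [ 3.100e+02  2.690e+02  5.205e-01 -1.736e-01  1.331e-01]
 [ 3.090e+02  2.690e+02  5.187e-01 -1.734e-01  1.335e-01]
 [ 3.100e+02  2.680e+02  5.200e-01 -1.740e-01  1.365e-01]
 [ 3.090e+02  2.680e+02  5.182e-01 -1.738e-01  1.372e-01]
 [ 3.100e+02  2.670e+02  5.195e-01 -1.744e-01  1.401e-01]
 [ 3.100e+02  2.660e+02  5.202e-01 -1.726e-01  1.403e-01]
 [ 3.090e+02  2.660e+02  5.181e-01 -1.731e-01  1.418e-01]
 [ 3.090e+02  2.640e+02  5.191e-01 -1.703e-01  1.433e-01]
 [ 3.100e+02  2.650e+02  5.199e-01 -1.728e-01  1.435e-01]
 [ 3.090e+02  2.630e+02  5.195e-01 -1.692e-01  1.444e-01]]
[[306.24261375 285.92999422]]
```

```bash
sleep 1
```

```text
(no output)
```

View pics/f2.png

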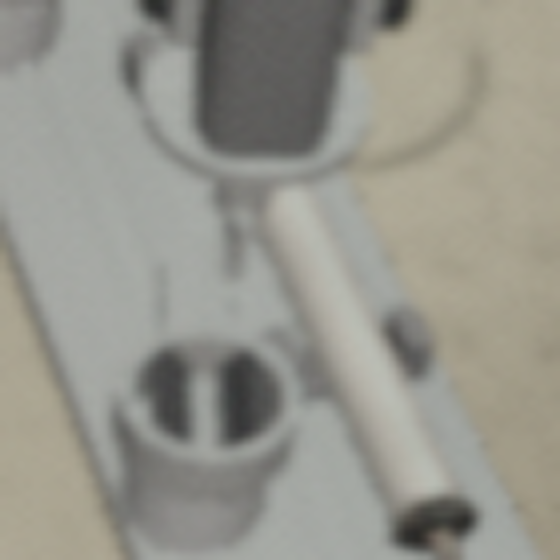

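Call:
apply_moves(
  rows=[
    [[20,-0.1,-1,0,0,0,0],[40,-0.2,-1,0,0,0,0],[55,-0.2,-1,0,0,0,0],[61,-0.2,-1,0,0,0,0],[64,-0.2,-1,0,0,0,0],[67,-0.2,-1,0,0,0,0],[70,-0.2,-1,0,0,0,0],[72,-0.2,-1,0,0,0,0],[72,-0.2,-1,0,0,0,0]],
  ],
)

```text
time: 6.95
ee_pos: [0.524, -0.1633, 0.1381]
tcp_rot: [-119.6, 89.9, -50.9]
wrist_force: [0.5, -0.0, -1.4]
opening: 0.0251
```

```bash
python3 - <<'E'
from h import *
o=get_obs();print(o['wrist_force'],o['torque'])
go([.5238,-.1628,.134],158.5)
p=cams.camera('side'); cv2.imwrite('pics/g1.png',cv2.resize(p['pixels'][210:310,260:360,::-1],None,fx=6,fy=6,interpolation=cv2.INTER_CUBIC))
E
```

```text
[ 0.46230677 -0.03125634 -1.42212481] [ 0.00026156 -0.0120043  -0.01642689]
shift mm [4.1 0.4 0.4] rv [ 0.002 -0.     0.001]
shift mm [4.1 0.4 0.4] rv [-3.139e+00 -1.000e-03 -1.000e-03]
now 6.95 [ 0.524  -0.1633  0.1381] tool y yaw 158.63 x [ 0.001 -0.001 -1.   ] q [-17.3   3.9  -1.4  84.7  -0.  -85.9] open 0.0251
```

```bash
sleep 1
```

```text
(no output)
```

View pics/g1.png

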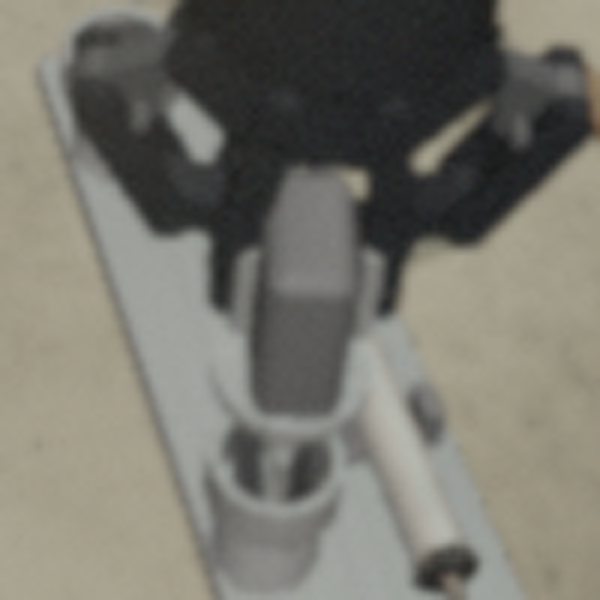

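The blade enters the slot at (275,460) with no contact force. I'll go deeper.

Call:
apply_moves(
  rows=[
    [[1.5,0.2,0.2,0,0,0,0],[3,0.4,0.3,0,0,0,0],[4,0.4,0.3,0,0,0,0],[4.5,0.4,0.3,0,0,0,0],[4.5,0.4,0.3,0,0,0,0]],
  ],
)

```text
time: 7.5
ee_pos: [0.5237, -0.1629, 0.1337]
tcp_rot: [-119.5, 89.9, -50.9]
wrist_force: [0.1, -0.4, -1.5]
opening: 0.025
```

```bash
python3 - <<'E'
from h import *
o=get_obs();print(o['wrist_force'],o['torque'])
go([.5238,-.1628,.1335],158.5)
E
```

```text
[ 0.10611496 -0.40695343 -1.47205067] [0.03181858 0.04823707 0.01896573]
shift mm [ 0.2 -0.   0.1] rv [ 0.002 -0.     0.001]
shift mm [ 0.2 -0.   0.1] rv [-3.139e+00 -1.000e-03 -1.000e-03]
now 7.5 [ 0.5237 -0.1629  0.1337] tool y yaw 158.63 x [ 0.001 -0.001 -1.   ] q [-17.3   3.9  -1.9  84.2  -0.  -85.9] open 0.025
```

Call:
apply_moves(
  rows=[
    [[0,0,0,0.06,0,0,0],[0,0,0,0.12,0,0,0],[0,0,0,0.18,0,0,0],[0,0,0,0.24,0,0,0],[0,0,0,0.3,0,0,0],[0,0,0,0.36,0,0,0],[0,0,0,0.42,0,0,0],[0,0,0,0.42,0,0,0]],
  ],
)

```text
time: 8.3
ee_pos: [0.5237, -0.1629, 0.1337]
tcp_rot: [-96.6, 89.9, -52.1]
wrist_force: [-0.6, -0.6, -2.2]
opening: 0.0253
```

```bash
python3 - <<'E'
from h import *
o=get_obs();print(o['wrist_force'],o['torque'])
go([.5238,-.1628,.1335],74)
p=cams.camera('side'); cv2.imwrite('pics/g2.png',cv2.resize(p['pixels'][210:310,260:360,::-1],None,fx=6,fy=6,interpolation=cv2.INTER_CUBIC))
E
```

```text
[-0.55690609 -0.61495272 -2.24284291] [-0.02063378 -0.04527332  0.07075768]
shift mm [0.2 0.  0.1] rv [1.056e+00 0.000e+00 1.000e-03]
shift mm [0.2 0.  0.1] rv [-2.085e+00 -1.000e-03  0.000e+00]
now 8.3 [ 0.5237 -0.1629  0.1337] tool y yaw 134.52 x [ 0.001 -0.001 -1.   ] q [-17.3   3.9  -1.9  84.2  -0.  -61.8] open 0.0253
```

```bash
sleep 1
```

```text
(no output)
```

View pics/g2.png

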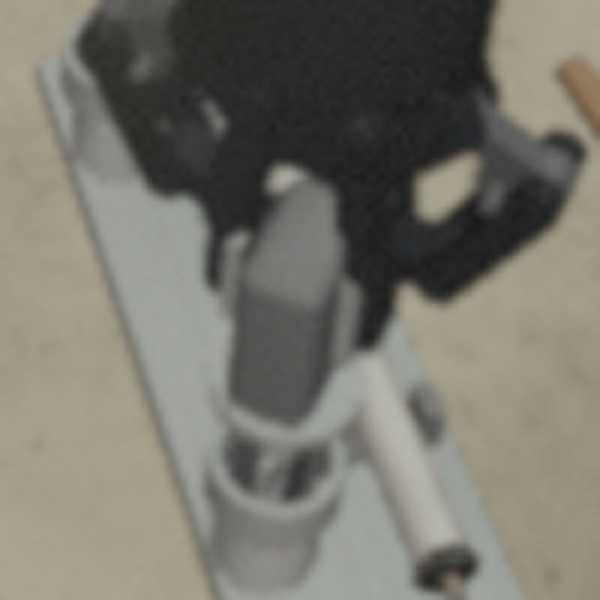

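Call:
apply_moves(
  rows=[
    [[0,0,0,0.06,0,0,0],[0,0,0,0.12,0,0,0],[0,0,0,0.18,0,0,0],[0,0,0,0.24,0,0,0],[0,0,0,0.3,0,0,0],[0,0,0,0.36,0,0,0],[0,0,0,0.42,0,0,0],[0,0,0,0.48,0,0,0],[0,0,0,0.54,0,0,0],[0,0,0,0.6,0,0,0],[0,0,0,0.66,0,0,0],[0,0,0,0.72,0,0,0],[0,0,0,0.78,0,0,0],[0,0,0,0.84,0,0,0],[0,0,0,0.9,0,0,0],[0,0,0,0.94,0,0,0],[0,0,0,0.97,0,0,0],[0,0,0,0.97,0,0,0]],
  ],
)

```text
time: 10.15
ee_pos: [0.5237, -0.1627, 0.1337]
tcp_rot: [-33.9, 90.0, -44.8]
wrist_force: [-0.8, 0.1, -2.6]
opening: 0.0253
```

```bash
python3 - <<'E'
from h import *
o=get_obs();print(o['wrist_force'],o['torque'])
go([.5238,-.1628,.1335],74)
p=cams.camera('side'); cv2.imwrite('pics/g3.png',cv2.resize(p['pixels'][210:310,260:360,::-1],None,fx=6,fy=6,interpolation=cv2.INTER_CUBIC))
E
```

```text
[-0.80465905  0.07071222 -2.5928512 ] [0.225516   0.07478771 0.10778282]
shift mm [ 0.2 -0.   0.1] rv [0.09  0.001 0.   ]
shift mm [ 0.2 -0.   0.1] rv [-3.052e+00 -1.000e-03  1.000e-03]
now 10.15 [ 0.5237 -0.1627  0.1337] tool y yaw 79.14 x [ 0. -0. -1.] q [-17.3   3.9  -1.9  84.2  -0.   -6.4] open 0.0253
```

```bash
sleep 1
```

```text
(no output)
```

View pics/g3.png

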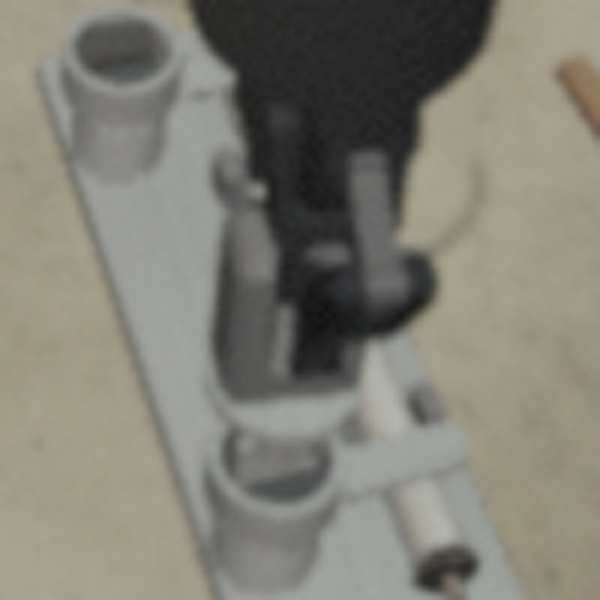

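The tongue now lies across the roller at (400,465). I'll turn a touch more, back off within the play so the blade isn't loaded, then lift.

Call:
apply_moves(
  rows=[
    [[0,0,0,0.03,0,0,0],[0,0,0,0.03,0,0,0],[0,0,0,-0.03,0,0,0],[0,0,0,-0.09,0,0,0],[0,0,0,-0.09,0,0,0],[-3,0,0,-0.09,0,0,0],[-8,0,0,-0.09,0,0,0],[-15,0,0,-0.09,0,0,0],[-30,0,0,-0.09,0,0,0],[-55,0,0,-0.09,0,0,0],[-85,0,0,-0.09,0,0,0],[-87,0,0,-0.09,0,0,0],[-87,0,0,-0.09,0,0,0]],
  ],
)

```text
time: 11.5
ee_pos: [0.5242, -0.1628, 0.2222]
tcp_rot: [-17.8, 89.8, -23.5]
wrist_force: [-1.1, -0.4, -2.3]
opening: 0.0252
```

```bash
python3 - <<'E'
from h import *
o=get_obs();print(o['wrist_force'],o['torque'])
go([.5288,.2368,.2204],91.5)
p=cams.camera('side'); W=cloud(p); cv2.imwrite('pics/g4.png',cv2.resize(p['pixels'][200:320,250:370,::-1],None,fx=5,fy=5,interpolation=cv2.INTER_CUBIC))
# tongue edge ref
for a in (1.31,1.57):
    ang=np.radians(85.7)-a
    X=[[.524+r*np.cos(ang),-.163+r*np.sin(ang),.043] for r in (.03,.065)]
    print(a,(proj(p,X)-[250,200])*5)
E
```

```text
[-1.0967098  -0.39802605 -2.32614175] [-0.00968601 -0.00831112 -0.01997858]
shift mm [  1.3 398.1 -34.9] rv [-0.125  0.003  0.001]
shift mm [  1.3 398.1 -34.9] rv [ 3.016e+00  2.000e-03 -4.000e-03]
now 11.5 [ 0.5242 -0.1628  0.2222] tool y yaw 84.33 x [ 0.003 -0.001 -1.   ] q [-17.2   4.5   8.5  93.9  -0.  -11.6] open 0.0252
1.31 [[343.82249466 429.95869084]
 [420.24952807 391.4674067 ]]
1.57 [[353.50422583 446.65619175]
 [442.13679374 426.79824696]]
```

```bash
sleep 1
```

```text
(no output)
```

View pics/g4.png

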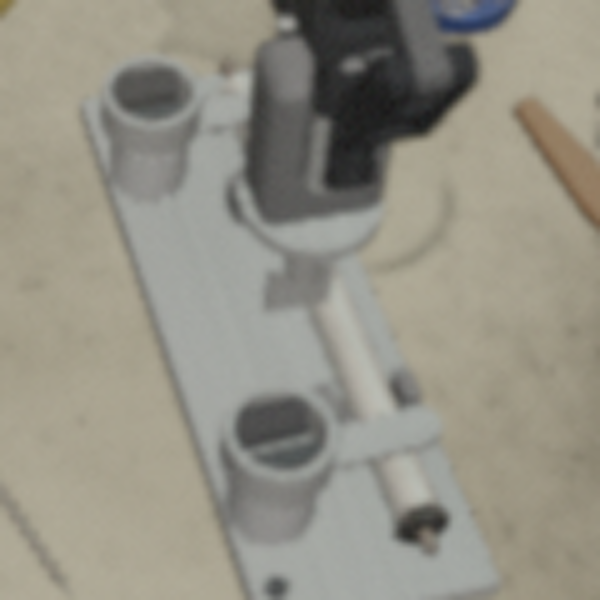

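Call:
apply_moves(
  rows=[
    [[0,40,-3,-0.01,0,0,0],[1,200,-17,-0.06,0.002,0,0],[1.3,398,-34.9,-0.125,0.003,0.001,0],[1.3,398,-34.9,-0.125,0.003,0.001,0],[1.3,398,-34.9,-0.125,0.003,0.001,0],[1.3,398,-34.9,-0.125,0.003,0.001,0],[1.3,398,-34.9,-0.125,0.003,0.001,0],[1.3,398,-34.9,-0.125,0.003,0.001,0],[1.3,398,-34.9,-0.125,0.003,0.001,0],[1.3,398,-34.9,-0.125,0.003,0.001,0],[1.3,398,-34.9,-0.125,0.003,0.001,0],[1.3,398,-34.9,-0.125,0.003,0.001,0]],
  ],
)

```text
time: 12.75
ee_pos: [0.5285, 0.2353, 0.2192]
tcp_rot: [176.7, 89.9, 178.1]
wrist_force: [-0.0, 0.5, -0.7]
opening: 0.0253
```

```bash
python3 - <<'E'
from h import *
o=get_obs();print(o['wrist_force'],o['torque'])
go([.5288,.2368,.0893],91.5)
p=cams.camera('side'); cv2.imwrite('pics/k1.png',cv2.resize(p['pixels'][70:190,180:300,::-1],None,fx=5,fy=5,interpolation=cv2.INTER_CUBIC))
E
```

```text
[-0.0108296   0.50527042 -0.65882832] [ 0.01583919 -0.03984691  0.05139092]
shift mm [129.9   1.5   0.7] rv [-0.002 -0.002 -0.   ]
shift mm [129.9   1.5   0.7] rv [ 3.14  -0.     0.004]
now 12.75 [0.5285 0.2353 0.2192] tool y yaw 91.4 x [-0.002  0.    -1.   ] q [24.   8.8 13.  94.3  0.1 22.6] open 0.0253
```

```bash
sleep 1
```

View pics/k1.png

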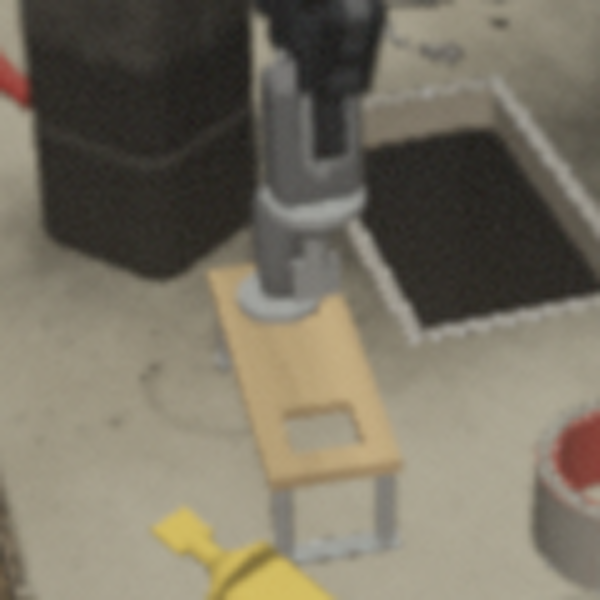

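The empty hole at (322,430) is clear and the round driver hangs untouched behind it. I'll lower the driver.

Call:
apply_moves(
  rows=[
    [[25,1.5,0.7,0,-0.002,0,0],[50,1.5,0.7,0,-0.002,0,0],[70,1.5,0.7,0,-0.002,0,0],[85,1.5,0.7,0,-0.002,0,0],[95,1.5,0.7,0,-0.002,0,0],[105,1.5,0.7,0,-0.002,0,0],[115,1.5,0.7,0,-0.002,0,0],[121,1.5,0.7,0,-0.002,0,0],[125,1.5,0.7,0,-0.002,0,0],[126,1.5,0.7,0,-0.002,0,0]],
  ],
)

```text
time: 13.8
ee_pos: [0.5289, 0.2369, 0.0931]
tcp_rot: [130.1, 90.0, 131.5]
wrist_force: [-0.3, 0.7, -2.1]
opening: 0.0251
```

```bash
python3 - <<'E'
from h import *
o=get_obs();print(o['wrist_force'],o['torque'])
go([.5288,.2368,.0893],91.5)
p=cams.camera('side'); cv2.imwrite('pics/k2.png',cv2.resize(p['pixels'][70:190,180:300,::-1],None,fx=5,fy=5,interpolation=cv2.INTER_CUBIC))
E
```

```text
[-0.27516394  0.72631168 -2.10425861] [ 0.02071283 -0.03631575 -0.00774034]
shift mm [ 3.8 -0.1 -0.1] rv [-0.002 -0.    -0.   ]
shift mm [ 3.8 -0.1 -0.1] rv [ 3.14 -0.    0.  ]
now 13.8 [0.5289 0.2369 0.0931] tool y yaw 91.39 x [-0.  0. -1.] q [24.1  8.5 -1.3 80.2  0.  22.7] open 0.0251
```

```bash
sleep 1
```

```text
(no output)
```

View pics/k2.png

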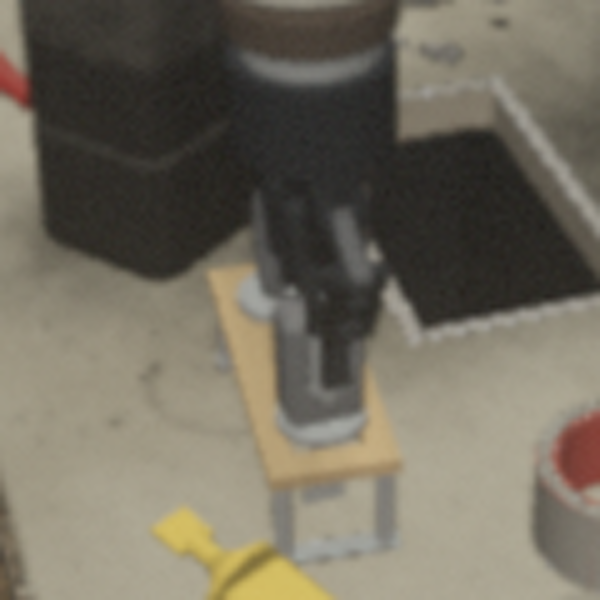

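Call:
apply_moves(
  rows=[
    [[1.5,0,0,0,0,0,0],[3,0,0,0,0,0,0],[3.8,0,0,0,0,0,0],[3.8,0,0,0,0,0,0],[3.8,0,0,0,0,0,0.4],[3.8,0,0,0,0,0,0.6],[3.8,0,0,0,0,0,0.9],[3.8,0,0,0,0,0,1],[3.8,0,0,0,0,0,1],[3.8,0,0,0,0,0,1],[3.8,0,0,0,0,0,1],[-10,0,0,0,0,0,1],[-30,0,0,0,0,0,1],[-60,0,0,0,0,0,1],[-100,0,0,0,0,0,1],[-140,0,0,0,0,0,1],[-150,0,0,0,0,0,1],[-150,0,0,0,0,0,1]],
  ],
)

```text
time: 15.65
ee_pos: [0.5297, 0.2371, 0.2461]
tcp_rot: [27.5, 89.8, 28.9]
wrist_force: [0.0, 0.0, 0.0]
opening: 0.0855
```

```bash
python3 - <<'E'
from h import *
go([.40,.05,.28],91.5)
E
```

```text
shift mm [ -34.8 -183.9 -134. ] rv [-0.002  0.004 -0.002]
shift mm [ -34.8 -183.9 -134. ] rv [ 3.14e+00 -3.00e-03 -6.00e-03]
now 15.65 [0.5297 0.2371 0.2461] tool y yaw 91.39 x [ 0.004  0.002 -1.   ] q [24.1  9.4 16.6 97.   0.  22.7] open 0.0855
```

Moving aside so that both cameras can see the rack and the screw.

Call:
apply_moves(
  rows=[
    [[-20,-60,-50,0,0,0,1],[-35,-184,-134,0,0,0,1],[-35,-184,-134,0,0,0,1],[-35,-184,-134,0,0,0,1],[-35,-184,-134,0,0,0,1],[-35,-184,-134,0,0,0,1],[-35,-184,-134,0,0,0,1]],
  ],
)

```text
time: 16.35
ee_pos: [0.3998, 0.0496, 0.2794]
tcp_rot: [31.6, 89.8, 32.9]
wrist_force: [0.5, 0.4, 0.2]
opening: 0.0855
```

```bash
python3 - <<'E'
from h import *
from scipy.optimize import least_squares
print(get_obs()['wrist_force'],get_obs()['ee_pos'])
for n in('top','side'):
    p=cams.camera(n);save(p,n+'_end.png');W=cloud(p)
    m=(np.hypot(W[...,0]-.5265,W[...,1]-.2345)<.04)&(W[...,2]>.075)&(W[...,2]<.136);P=W[m]
    def res(q):
        c,s=np.cos(q[2]),np.sin(q[2]);d=P-[q[0],q[1],q[3]-.0032]
        l=np.c_[c*d[:,0]+s*d[:,1],-s*d[:,0]+c*d[:,1],d[:,2]]
        e=np.abs(l)-[.021,.013,.032]
        return np.linalg.norm(np.maximum(e,0),axis=1)+np.minimum(e.max(1),0)
    r=least_squares(res,[.5265,.2345,0,.1],loss='soft_l1',f_scale=.002);print(n,len(P),r.x,np.abs(r.fun).mean())
    m=(np.hypot(W[...,0]-.535,W[...,1]-.345)<.04)&(W[...,2]>.12)&(W[...,2]<.14);print('round',W[m].mean(0))
    if n=='side': cv2.imwrite('pics/z1.png',cv2.resize(p['pixels'][90:320,180:380,::-1],None,fx=2.6,fy=2.6,interpolation=cv2.INTER_CUBIC))
    else: cv2.imwrite('pics/z2.png',cv2.resize(p['pixels'][130:250,120:400,::-1],None,fx=2.8,fy=2.8,interpolation=cv2.INTER_CUBIC))
E
```

```text
[0.45538418 0.36473237 0.16863891] [0.39984703 0.04959005 0.2794451 ]
top 231 [0.52844957 0.23752259 0.02053326 0.09940838] 0.000994868182745869
round [0.53645637 0.34319796 0.12631897]
side 416 [0.52834692 0.23732701 0.0019853  0.10145699] 0.001079852663115821
round [0.53592857 0.34071047 0.12692037]
```

```bash
sleep 1
```

```text
(no output)
```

View pics/z1.png

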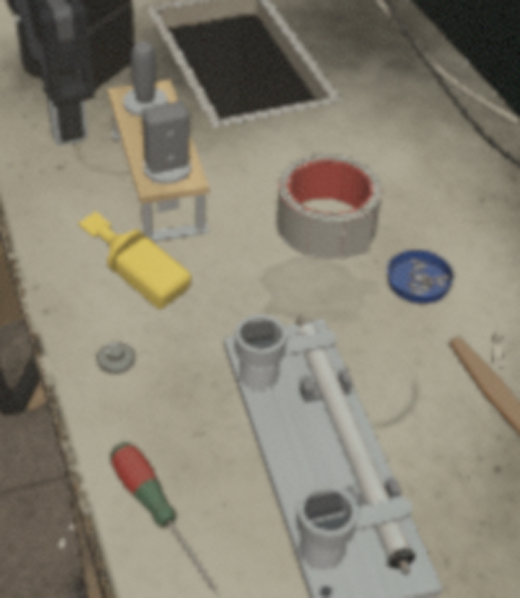

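View pics/z2.png

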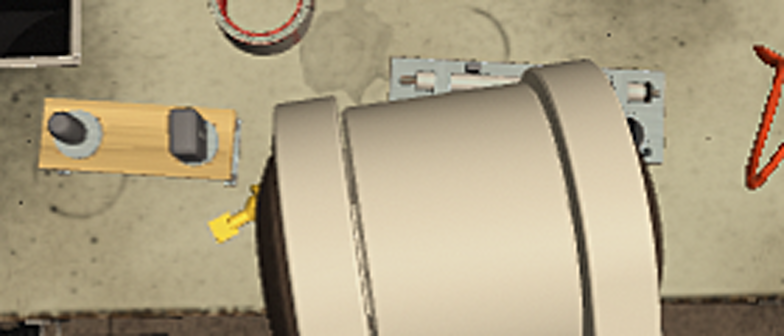

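Both drivers hang as before, within about 1 mm. Both tongues lie across the roller and the arm is clear of everything, so I hand in.

```bash
python3 -c "
from workcell import bot,get_obs
print(bot.job_done(),get_obs()['time'])"
```

```text
the job is handed in; nothing more can be done
the job is handed in; nothing more can be done
```

I took the flat driver from the rack and seated it about 13 mm deep in the loose screw. I turned the screw clockwise until its tongue lay across the roller, then hung the driver back in its own hole. I handed the job in at about 16.5 s of the 51 s allowed; no verdict was reported.

- **Screw:** After I lifted the blade out, the tongue's end was where it should be for 1.57 rad in the side picture. I could only check this to a few degrees. The arm blocked the top view of that screw at the end.
- **Flat driver:** It is within about 1 mm of where it started and stands upright.
- **Round driver:** It moved less than 1 mm by the depth measurement, and I did not touch it.
- **Arm:** It ended clear of everything, with the wrist force near zero.
- **Unexpected:** The yellow look-alike toppled onto its side before my grasp. I don't think the arm touched it, but I did not see it fall. It is still on the worktop.

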